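Refit the air-filter cassette in the airbox

ROBOT

A 6-joint arm with a two-finger parallel gripper is mounted at the origin on a cart in front of the work surface, level with it; the furniture and walls round the work are solid. World frame = base frame: x ahead of the robot, y to its left, z up, the work surface at z = 0. Lengths are in mm, angles in rad, forces in N, time in s.
With the tool pointing down it reaches from about 275 to 750 mm from the base axis. Payload 10.2 kg.
Tool frame: the origin (TCP) lies at the very end of the fingers, on their centre line; the grasp point (between the pads) lies 19 mm behind it; z points along the fingers, y is the line along which they close (so a half turn about z gives the same grasp; the last joint's range is limited). The gripper opens to 85 mm and grips with 20 to 120 N. Pads are 22 mm wide; open, the fingers measure 114 mm over their backs; the gripper's body (76 mm by 85 mm) begins 54 mm behind the grasp point. The pads swing forward as they close: fully open they stand 13 mm farther back than shut.
Start: joints at [0.948, 0.313, 1.498, -0, 1.331, -0.223], TCP at [204.361, 483.599, 231.294] pointing down, gripper open.
Joint ranges: [-2.94, 2.94], [-0.97, 2.17], [0.19, 2.56], [-1.23, 4.37], [0.02, 3.11], [-2.88, 2.88]. Speed limits (rad/s): [2.39, 2.39, 3.01, 3.14, 3.14, 3.14].

INTERFACE

Orientations are given as a unit quaternion [w, x, y, z].
In Python, from rig import ctrl gives the robot as it stands.
- The arm moves only by the shell command python3 -m inch 'ROWS' [OPENING] [FORCE]. ROWS is text: rows parted by semicolons, each of 6 numbers parted by spaces: the shift along the tool's x, y, z in mm, then the turn, a rotation vector about the tool's x, y, z in units of 6 degrees (1.0 is 6 degrees). A call has exactly 10 rows; each row shifts and turns the commanded pose from where the row before left it, along the tool's axes as they then stand; what a row does not reach is not made up. A row lasts 1/12 s, in which the tool goes at most 41.7 mm and 7.16 degrees, less where a joint would pass 70% of its speed; a pose out of reach is approached as far as the arm can. A call with a gripper value outside its range is refused whole. OPENING is the opening, from 0 (shut) to 1 (fully open), set as the call begins (- or left out, the last holds). The fingers move at their own pace and stop on an object; FORCE is the grip in N (left out, the last holds). Time passes only in rows, so rows that do not move let the fingers close, or fill a call up. It gives the time, the measured TCP pose, the force, the opening and the grip force at its end, in the units of the state.
- ctrl.sense(): the state, without advancing time (a new reading comes with each control period).
- ctrl.capture(name): name is "scene" or "top" or "wrist"; returns a dict with "image" (480x640x3 uint8, red, green, blue), "intrinsics" (3x3 intrinsics, pixels), "rvec" (rotation vector, rad) and "tvec" (3), from world to camera coordinates, as OpenCV has them. Camera axes: x right, y down, z forward; pixel columns grow to the right and rows downward; lengths in mm; the calibration is good to about 2 mm. A picture is of the moment at which its call begins. There is no depth.
- ctrl.finish_job(): hands the job in; it is judged then, once.
The state is a dict: "time_s": time; "joints": joint angles; "dq": joint speeds; "tau": joint torques, N m; "eef_pos": TCP position; "ee_rot": TCP orientation; "force": force on the tool from outside, world axes, zero at the start; "wrist_torque": the same for the moment, N m; "grip_width": opening from 0.0 (shut) to 1.0 (fully open); "grip_force": force on a finger pad.
Only numpy, scipy, OpenCV 4.12 (cv2) and the standard library are available. Lean on these libraries where they do the work, as an engineer would, in place of code of your own. Each camera call takes 0.05 s, during which the arm holds its last target. There are 200 camera calls.

TASK

Finish the engine service by refitting the air-filter cassette in the open airbox: pick it up by its pull rib, slip its flat tongue under the retaining lip with the other end held up, slide it in until you feel it meet the stop, then swing it down flat and press until the spring catch snaps closed over the heel tab. The frame is brittle, so feel your way and never load the cassette against the airbox with more than about 25 N, and do not push the spark plugs and the ratchet beside the box about. Leave the cassette seated flat and latched, and let go of it.

Things in the scene. Friction and masses are not known exactly. Their poses are not given: they have to be found in the camera images.
- airbox: Open lower half of an engine air cleaner: black tub 198 x 118 mm with a grey seat frame on top, screwed to a plywood board 250 x 180 x 12 mm, fixed to the bench, level. Origin: centre of the board's underside, on the bench; z up; +x points from the spring catch to the retaining lip. An outlet spigot 34 mm wide sticks out 31 mm from the tub's -y side, below the seat.
- seat_datum (a point): Point of the airbox at (0, 0, 50) mm: nominal middle of the seat plane on which the cassette lies; axes as the airbox's. The whole seat frame (seat, guides, stop, lip, catch) is screwed on through slotted holes and sits up to 6 mm towards +x or -x of this datum; how much is not reported and must be felt or seen. It does not shift under 30 N. Side guides at y = +-47.5 mm, 12 mm high.
- lip_datum (a point): Point of the airbox at (71, 0, 57) mm: nominal underside of the retaining lip's free edge; axes as the airbox's. Lip 80 mm wide, 4 mm thick, its underside 7 mm over the seat; 8 mm behind its edge (+x) a stop wall closes the gap, end cheeks at y = +-40 mm. Like the whole seat frame it really sits up to 6 mm to +x or -x of this. The lip and stop are rigid.
- catch (a joint): Travel in m of the spring catch, a bevelled steel bolt at the seat's -x end that slides to -x: 0 closed, 0.007 fully back; spring 2 N plus 0.5 N/mm. A heel tab pressed down on the bevel with 4 to 10 N drives it back about 3 mm; once the tab has passed it snaps closed (below 0.001). If the cassette is more than about 1 mm short of the stop, the tab lands on the bolt's flat top and jams.
- catch_datum (a point): Point of the airbox at (-70, 0, 57) mm: nominal lower tip of the catch's nose, 28 mm wide, axes as the airbox's; really up to 6 mm to +x or -x of it. From 1.5 mm above the tip the bevel rises 8.5 mm over 4.3 mm towards -x, then the top is flat, 17 mm over the seat. Behind it the catch housing, 40 mm wide, top 20 mm over the seat, from 13 to 35 mm behind the tip.
- cassette: Air-filter cassette, loose, flat on the bench: black frame 130 (x) x 90 (y) x 16 mm with off-white paper pleats, 0.14 to 0.24 kg. Origin: centre of its underside; z up; +x points from the heel tab to the tongue. Seated, it lies on the seat plane with its x axis along the airbox's +x. With the tongue under the lip and its tip on the seat, a tilt of 12 to 20 degrees (heel up) passes freely.
- grip_rib (a point): Middle of the top edge of the cassette's pull rib, at (-20, 0, 41) mm of the cassette; axes as the cassette's. The rib runs along x, 64 mm long, 12 mm thick (y: grip it across this), and stands 25 mm high on the frame.
- tongue_tip (a point): Lower edge of the tip of the cassette's tongue, in its middle, at (79, 0, 0) mm of the cassette; axes as the cassette's. The tongue is a flat plate, 66 mm wide, 14 mm long (x = 65 to 79 mm), 4 mm thick (z = 0 to 4 mm).
- heel (a point): Lower edge of the end of the cassette's heel tab, in its middle, at (-73, 0, 0) mm of the cassette; axes as the cassette's. The tab is 30 mm wide, 8 mm long, 6 mm thick.
- spark_plug_a: Used spark plug, bystander, 23 x 82 x 20 mm, lying on the bench on the -y side of the airbox. Origin: centre of its underside, y along it.
- spark_plug_b: Second used spark plug, bystander, the same size, lying beside the first. Origin: centre of its underside, y along it.
- the_ratchet: Ratchet handle, bystander, 32 x 217 x 28 mm, lying on the bench beyond the spark plugs. Origin: centre of its underside, y along it.
There are look-alikes about, which are no part of the job. Of the things that look like the cassette, take the one that is farthest from the robot's base at the start.

How it is judged:
By the outcome, as a careful person would: the job done as asked, in the order asked, and still so for the second after the job is handed in, with the robot touching nothing.
It also fails if it takes over 58 s, if anything falls off the work surface, if the arm or the gripper's body presses on something with over 40 N, if the wrist force passes 120 N, or if a joint passes its speed limit or range.

## Working session

There is one attempt and no reset: what is moved stays moved. The work goes in short steps, Python scripts to look and compute and a shell command to move; the robot and the scene stay as the last step left them, time stands still between calls to the robot, and variables do not carry over. Pictures are saved under pics/ and viewed, at most 13 in all, crops included, and the job is handed in when it is done.

```bash
ls; mkdir -p pics; cat > h.py <<'E'
import numpy as np, cv2
from scipy.spatial.transform import Rotation as R
from rig import ctrl
def snap(cam,name):
    c=ctrl.capture(cam); cv2.imwrite(f'pics/{name}.png',c['image'][...,::-1]); np.savez(f'pics/{name}.npz',**{k:np.array(v) for k,v in c.items()}); return c
def load(name): return dict(np.load(f'pics/{name}.npz'))
def ray(c,uv):
    Rm=cv2.Rodrigues(np.array(c['rvec'],float))[0]; t=np.array(c['tvec'],float).ravel()
    d=Rm.T@np.linalg.inv(c['intrinsics'])@np.array([uv[0],uv[1],1.]); return -Rm.T@t,d
def onz(c,uv,z):
    o,d=ray(c,uv); return o+d*(z-o[2])/d[2]
def proj(c,P):
    return cv2.projectPoints(np.array(P,float).reshape(-1,3),np.array(c['rvec'],float),np.array(c['tvec'],float),np.array(c['intrinsics'],float),None)[0].reshape(-1,2)
def tri(c1,u1,c2,u2):
    o1,d1=ray(c1,u1);o2,d2=ray(c2,u2);d1/=np.linalg.norm(d1);d2/=np.linalg.norm(d2)
    s=np.linalg.lstsq(np.c_[d1,-d2],o2-o1,rcond=None)[0];a=o1+s[0]*d1;b=o2+s[1]*d2
    return (a+b)/2,np.linalg.norm(a-b)
def pose():
    s=ctrl.sense(); return np.array(s['eef_pos']),R.from_quat(np.array(s['ee_rot'])[[1,2,3,0]]),s
E
python3 - <<'E'
from h import *
for n in ['top','scene']: 
    c=snap(n,n+'0'); print(n,ray(c,(320,240)))
p,r,s=pose();print(s);print(r.as_matrix().round(3))
E
```

```text
pics
top (array([ 262.67317299,   58.0565559 , 1377.79910619]), array([ 0.15870311,  0.01299179, -0.98731667]))
scene (array([  39.13233032, -518.58767591,  792.51077391]), array([ 0.4516409 ,  0.57395036, -0.68352855]))
{'time_s': 0.1, 'joints': array([ 9.47611790e-01,  3.13372816e-01,  1.49834699e+00, -4.26546876e-05,
        1.33099330e+00, -2.23404167e-01]), 'dq': array([ 0.00049798, -0.00231713, -0.00265551,  0.00034485, -0.00189829,
        0.00081594]), 'tau': array([ 2.57081942e-03, -4.12904763e+01, -2.60138422e+01, -1.80224956e-04,
        3.12633441e-03,  1.21802832e-04]), 'eef_pos': array([204.22650905, 483.40409619, 230.80848108]), 'ee_rot': array([-2.11235382e-04,  1.98556696e-01,  9.80089243e-01, -5.19288270e-04]), 'force': array([-0.48334004,  0.6907017 , -0.33035078]), 'wrist_torque': array([-0.00688031,  0.06409685, -0.01665904]), 'grip_force': 0.0, 'grip_width': 0.999258621793488}
[[-0.921  0.389 -0.001]
 [ 0.389  0.921 -0.001]
 [ 0.    -0.001 -1.   ]]
```

View pics/top0.png

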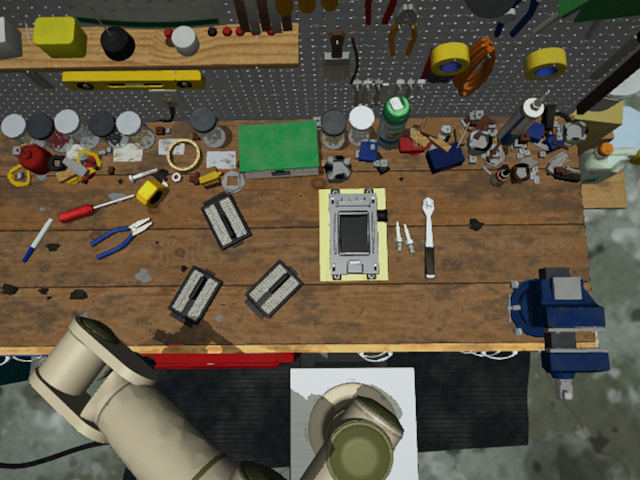

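View pics/scene0.png

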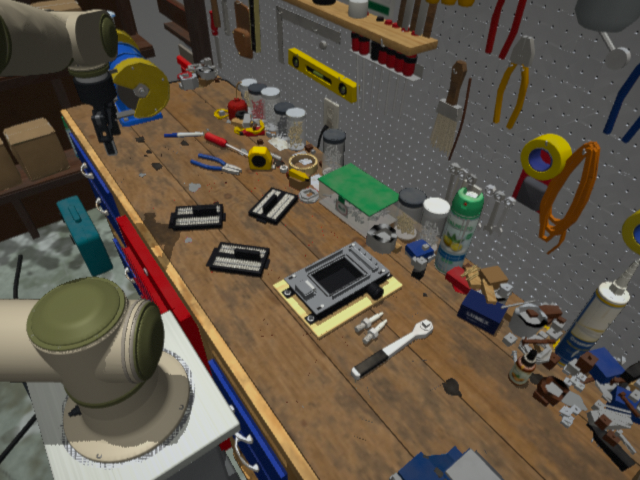

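The top view shows three cassette look-alikes, at pixels (226,221), (195,294) and (274,289). The airbox is at (354,234) with its spigot at (381,215). The plugs are at (398,236) and (408,236), and the ratchet is at (429,237). Next I'll work out each cassette's distance from the base and look at enlarged crops.

```bash
python3 - <<'E'
from h import *
c=load('top0');im=c['image']; print(c['intrinsics'][0,0])
hsv=cv2.cvtColor(im,cv2.COLOR_RGB2HSV)
# cassette = low saturation blob in the wood (frame dark grey + pleats)
m=((hsv[...,1]<70)|(hsv[...,2]<45)).astype(np.uint8)*255
m[:, 330:]=0; m[:185]=0; m[330:]=0
m=cv2.morphologyEx(m,cv2.MORPH_CLOSE,np.ones((5,5)));m=cv2.morphologyEx(m,cv2.MORPH_OPEN,np.ones((5,5)))
for k in cv2.findContours(m,cv2.RETR_EXTERNAL,cv2.CHAIN_APPROX_NONE)[0]:
    if cv2.contourArea(k)<800: continue
    r=cv2.minAreaRect(k); b=np.array([onz(c,q,10)[:2] for q in cv2.boxPoints(r)]); ctr=b.mean(0)
    e=[np.linalg.norm(b[1]-b[0]),np.linalg.norm(b[2]-b[1])]
    print(np.round(r[0]),ctr.round(1),'dist',np.linalg.norm(ctr).round(1),np.round(e,1))
A=cv2.resize(im[180:330,160:310],(600,600),interpolation=cv2.INTER_CUBIC)
cv2.imwrite('pics/cassA.png',A[...,::-1])
E
```

```text
520.3414705435393
[194. 296.] [338.8 408.4] dist 530.6 [151.2  97.6]
[273. 290.] [352.9 200.4] dist 405.8 [149.6  92.1]
[225. 216.] [550.6 332. ] dist 643.0 [116.6 173. ]
```

View pics/cassA.png

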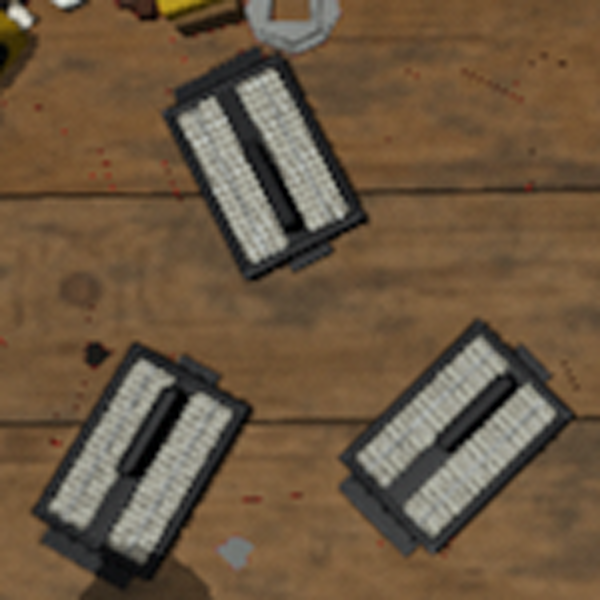

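The crop confirms it: the farthest look-alike (643 mm, against 531 and 406 mm) is the one at pixel (226,221). It has the full form, with its tongue at upper left (crop 230,78), heel tab at (312,255) and rib at (275,190). Next are its pose and the airbox pose.

```bash
python3 - <<'E'
from h import *
c=load('top0');im=c['image'];hsv=cv2.cvtColor(im,cv2.COLOR_RGB2HSV)
# pleats of target
m=((hsv[...,1]<60)&(hsv[...,2]>95)).astype(np.uint8)*255
k=np.zeros_like(m);k[188:255,195:260]=m[188:255,195:260]
k=cv2.morphologyEx(k,cv2.MORPH_OPEN,np.ones((3,3)))
ys,xs=np.nonzero(k); 
r=cv2.minAreaRect(np.c_[xs,ys].astype(np.float32)); b=np.array([onz(c,q,15)[:2] for q in cv2.boxPoints(r)])
print('pleats',r[0],b.mean(0),np.linalg.norm(np.diff(b,axis=0),axis=1),b.round(1).tolist())
P=np.array([onz(c,q,15)[:2] for q in np.c_[xs,ys]]);print('centroid',P.mean(0)); u=np.linalg.svd(P-P.mean(0),full_matrices=False)[2][0];print('yaw pca',np.degrees(np.arctan2(*u[::-1])))
# board
m=((hsv[...,0]>20)&(hsv[...,0]<36)&(hsv[...,2]>130)&(hsv[...,1]>50)).astype(np.uint8)*255
k=np.zeros_like(m);k[180:290,310:395]=m[180:290,310:395]
k=cv2.morphologyEx(k,cv2.MORPH_OPEN,np.ones((2,2)))
ys,xs=np.nonzero(k);r=cv2.minAreaRect(np.c_[xs,ys].astype(np.float32));b=np.array([onz(c,q,12)[:2] for q in cv2.boxPoints(r)])
print('board',b.mean(0),np.linalg.norm(np.diff(b,axis=0),axis=1),b.round(1).tolist())
# wrist camera mount
w=snap('wrist','w0');p,q,s=pose();o,d=ray(w,(320,240));print('wrist cam in tool',q.inv().apply(o-p),q.inv().apply(d),w['intrinsics'][0,0])
A=cv2.resize(im[175:295,310:450],None,fx=5,fy=5,interpolation=cv2.INTER_CUBIC)
cv2.imwrite('pics/boxA.png',A[...,::-1])
E
```

```text
pleats (226.7167205810547, 215.89801025390625) [550.64982523 325.83381357] [ 94.3840694  139.29093367  92.89090665] [[593.1, 398.6], [633.5, 313.3], [507.7, 253.6], [468.3, 337.8]]
centroid [539.59903868 328.95939375]
yaw pca -163.7128785986303
board [495.11100607 -13.35616252] [184.03639703 248.76052292 178.49199247] [[619.1, 78.4], [620.1, -105.6], [371.4, -102.4], [369.9, 76.1]]
wrist cam in tool [  84.60244747    0.21916821 -142.20648448] [-0.31966619  0.01567619  0.94753318] 363.97033584598296
```

View pics/boxA.png

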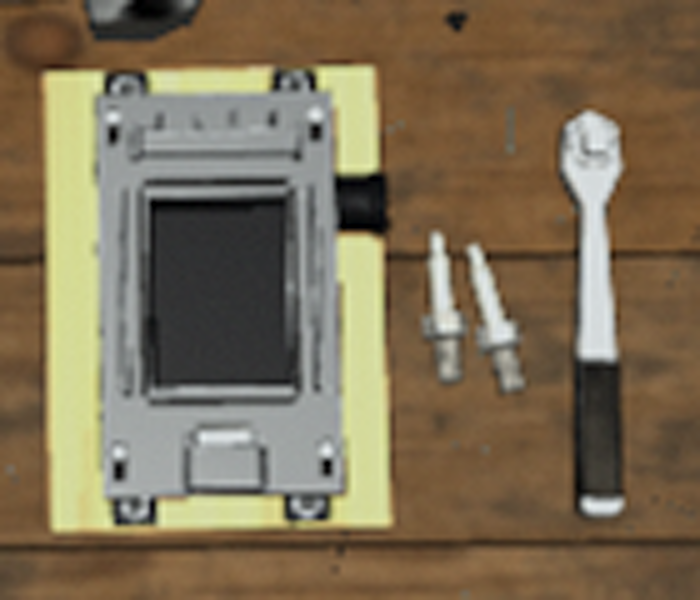

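The board is at about (495,-13) with almost no yaw. The lip is at crop (215,150) and the catch at (225,440), so airbox +x is roughly world +x. The plugs are at (440,305) and (495,315), with the ratchet at (595,310). I'll move over the target for a wrist view.

```bash
cat >> h.py <<'E'
def togo(target,xyaw=None,tilt=0.):
    """shift in tool axes now (mm), rotvec in tool axes (units of 6 deg). tilt: heel-up deg of cassette; tool x points at yaw xyaw, z down when tilt 0"""
    p,q,s=pose(); print('t',round(s['time_s'],2),'p',p.round(1),'F',np.round(s['force'],1),'w',round(s['grip_width'],3),'gf',round(s['grip_force'],1))
    print('shift',q.inv().apply(np.array(target)-p).round(1))
    if xyaw is not None:
        Q=R.from_euler('z',xyaw,degrees=True)*R.from_matrix(np.diag([1,-1,-1.]))*R.from_euler('y',tilt,degrees=True)
        print('turn',((q.inv()*Q).as_rotvec(degrees=True)/6).round(2))
E
python3 -c "
from h import *
togo((525,315,190),205.5)"
```

```text
t 0.15 p [204.2 483.4 230.9] F [ 0.1 -0.2  0.9] w 1.001 gf 0.0
shift [-361.   -30.3   40.8]
turn [-0.01 -0.01 -8.07]
```

```bash
python3 -m inch '-36 -3 4 0 0 0;-36 -3 4 0 0 0;-36 -3 4 0 0 0;-36 -3 4 0 0 0;-36 -3 4 0 0 0;-36 -3 4 0 0 0;-36 -3 4 0 0 0;-36 -3 4 0 0 0;-36 -3 4 0 0 0;-36 -3 4 0 0 0' 1
python3 -m inch '0 0 0 0 0 -1;0 0 0 0 0 -1;0 0 0 0 0 -1;0 0 0 0 0 -1;0 0 0 0 0 -1;0 0 0 0 0 -1;0 0 0 0 0 -1;0 0 0 0 0 -1;0 0 0 0 0 0;0 0 0 0 0 0'
python3 - <<'E'
from h import *
togo((525,315,190),205.5)
snap('wrist','w1')
E
```

```text
time_s: 0.98
eef_pos: [525.7, 314.7, 190.9]
ee_rot: [-0.0, 0.199, 0.98, -0.0]
force: [-0.4, 0.3, 0.9]
grip_width: 0.998
grip_force: 0.0
time_s: 1.82
eef_pos: [524.2, 315.8, 191.0]
ee_rot: [-0.0, -0.216, 0.976, -0.0]
force: [-1.6, 0.5, 0.1]
grip_width: 0.998
grip_force: 0.0
t 1.82 p [524.2 315.8 191. ] F [-1.6  0.5  0.1] w 0.998 gf 0.0
shift [-0.4 -1.1  1. ]
turn [ 0.  -0.  -0.1]
```

View pics/w1.png

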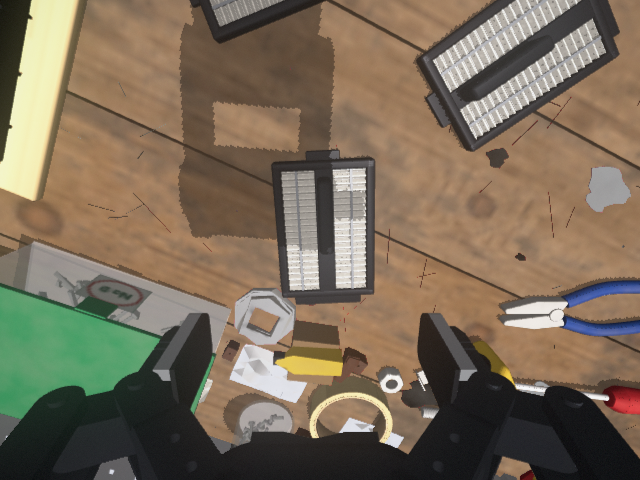

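The wrist view shows the target upright: heel tab at (323,155), tongue at (328,299), and frame corners near (273,163), (375,157), (373,292) and (283,299). I'll measure it by mask.

```bash
python3 - <<'E'
from h import *
c=load('w1');im=c['image'];hsv=cv2.cvtColor(im,cv2.COLOR_RGB2HSV)
print('cam',ray(c,(320,240))[0].round(0))
def roi(m,x0,x1,y0,y1):
    k=np.zeros_like(m);k[y0:y1,x0:x1]=m[y0:y1,x0:x1];return k
w=((hsv[...,1]<50)&(hsv[...,2]>75)).astype(np.uint8)*255
w=cv2.morphologyEx(roi(w,268,382,150,305),cv2.MORPH_OPEN,np.ones((3,3)))
w=cv2.morphologyEx(w,cv2.MORPH_CLOSE,np.ones((5,5)))
for k in cv2.findContours(w,cv2.RETR_EXTERNAL,cv2.CHAIN_APPROX_NONE)[0]:
    if cv2.contourArea(k)<500: continue
    r=cv2.minAreaRect(k);b=np.array([onz(c,q,15)[:2] for q in cv2.boxPoints(r)]);e=np.diff(b,axis=0)
    L=max(e,key=np.linalg.norm);print('pleat',np.round(r[0]),b.mean(0).round(1),np.linalg.norm(e,axis=1).round(1),'yaw',np.degrees(np.arctan2(L[1],L[0])).round(1))
# dark outline (frame+pleats), silhouette
f=((hsv[...,2]<60)&(hsv[...,1]<110)).astype(np.uint8)*255
f=cv2.morphologyEx(roi(f|w,262,385,148,312),cv2.MORPH_OPEN,np.ones((3,3)))
k=max(cv2.findContours(f,cv2.RETR_EXTERNAL,cv2.CHAIN_APPROX_NONE)[0],key=cv2.contourArea)
k=cv2.morphologyEx(cv2.drawContours(np.zeros_like(f),[k],-1,255,-1),cv2.MORPH_OPEN,np.ones((9,61)).astype(np.uint8)) 
kk=max(cv2.findContours(k,cv2.RETR_EXTERNAL,cv2.CHAIN_APPROX_NONE)[0],key=cv2.contourArea)
r=cv2.minAreaRect(kk);print('sil px',cv2.boxPoints(r).round(0).tolist())
C=[(273,163),(375,157),(373,292),(283,299)]
b=np.array([onz(c,q,16)[:2] for q in C]);e=np.diff(np.vstack([b,b[:1]]),axis=0)
print('eye',b.round(1).tolist(),b.mean(0),np.linalg.norm(e,axis=1),np.degrees(np.arctan2(e[:,1],e[:,0])))
A=cv2.resize(im[140:320,250:400],None,fx=4,fy=3.3,interpolation=cv2.INTER_CUBIC);cv2.imwrite('pics/w1c.png',A[:594,:,::-1])
E
```

```text
cam [448. 281. 333.]
pleat [326. 221.] [528.3 330.7] [133.2  78.3 133.6] yaw 26.7
sil px [[272.0, 162.0], [371.0, 162.0], [371.0, 273.0], [272.0, 273.0]]
eye [[496.4, 265.1], [455.1, 342.2], [569.0, 400.6], [612.6, 324.5]] [533.25451883 333.11162535] [ 87.43184065 128.04279223  87.62384361 130.51544392] [ 118.19104923   27.11247179  -60.19358997 -152.93610617]
```

View pics/w1c.png

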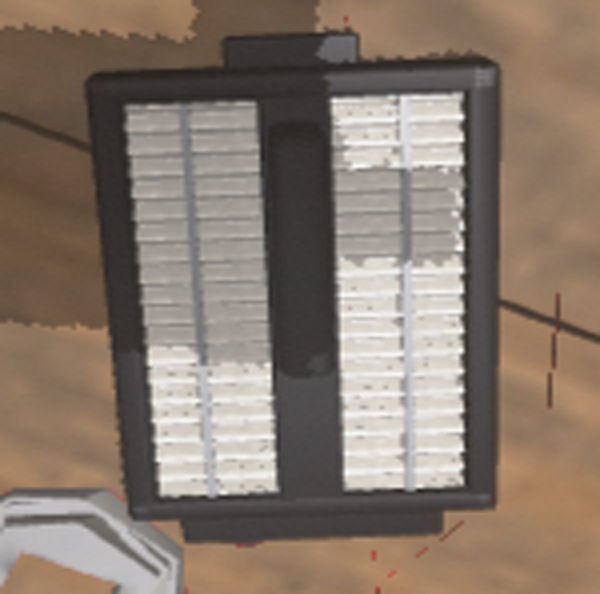

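The crop gives frame top corners at crop (90,75), (498,65), (496,508) and (132,518), and the rib top running from (300,122) to (304,375).

```bash
python3 - <<'E'
from h import *
c=load('w1')
px=lambda a:(250+a[0]/4,140+a[1]/3.3)
b=np.array([onz(c,px(q),16)[:2] for q in [(90,75),(498,65),(496,508),(132,518)]]);e=np.diff(np.vstack([b,b[:1]]),axis=0)
print(b.mean(0),np.linalg.norm(e,axis=1),np.degrees(np.arctan2(e[:,1],e[:,0])))
r=np.array([onz(c,px(q),41)[:2] for q in [(300,122),(304,375)]]);d=r[1]-r[0];print('rib',r.mean(0),np.linalg.norm(d),np.degrees(np.arctan2(d[1],d[0])))
y=np.radians(27);print('rib from frame',b.mean(0)-20*np.array([np.cos(y),np.sin(y)]))
g=r.mean(0);togo((g[0],g[1],100),207)
E
```

```text
[533.64473415 333.40663289] [ 87.43806698 127.93074007  88.37738092 128.56126045] [ 116.5567114    27.73529723  -63.02420637 -152.6881135 ]
rib [514.61390372 322.91846111] 65.64112387417079 26.18341385635009
rib from frame [515.82460366 324.32682289]
t 1.87 p [524.2 315.8 191.1] F [-0.1  0.3  0.6] w 0.999 gf 0.0
shift [ 5.7 10.5 91.1]
turn [ 0.   -0.   -0.35]
```

```bash
python3 -m inch '0 0 0 0 0 -0.35;0.5 1 12 0 0 0;0.5 1 12 0 0 0;0.5 1 12 0 0 0;0.5 1 12 0 0 0;0.5 1 12 0 0 0;0.5 1 12 0 0 0;0.5 1 12 0 0 0;0 1 0 0 0 0;0 0 0 0 0 0' 0.5 60
python3 -c "
from h import *
togo((515,323.6,20),207);snap('wrist','w2');c=load('w2')
cv2.imwrite('pics/w2.png',c['image'][:,:,::-1])"
```

```text
time_s: 2.7
eef_pos: [517.3, 321.4, 107.2]
ee_rot: [-0.0, -0.234, 0.972, -0.0]
force: [0.0, -1.1, 0.3]
grip_width: 0.501
grip_force: 0.0
t 2.7 p [517.3 321.4 107.2] F [ 0.  -1.1  0.3] w 0.501 gf 0.0
shift [ 1.   3.  87.2]
turn [ 0.   -0.01  0.02]
```

View pics/w2.png

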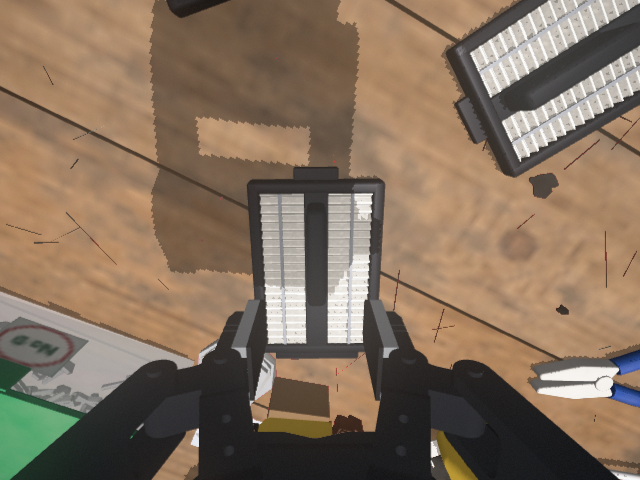

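The rib top runs from (315,205) to (317,304) in the image, centred between the fingers at (250,…) and (382,…). I'll take a second fix from it, which also checks the first.

```bash
python3 -c "
from h import *
c=load('w2')
r=np.array([onz(c,q,41)[:2] for q in [(315.5,205),(317,304)]]);d=r[1]-r[0];print(r.mean(0),np.linalg.norm(d),np.degrees(np.arctan2(d[1],d[0])))
b=np.array([onz(c,q,16)[:2] for q in [(248,183),(384,181),(380,344),(258,345)]]);print(b.mean(0),np.linalg.norm(np.diff(b,axis=0),axis=1),np.degrees(np.arctan2(*(b[2]-b[1])[::-1])),np.degrees(np.arctan2(*(b[3]-b[0])[::-1])))
g=r.mean(0);togo((g[0],g[1],20),207)"
```

```text
[513.84809425 322.28189171] 65.06939541959004 27.989553532127545
[530.49612467 332.03379606] [ 87.33853041 122.40823634  91.56663829] 29.21821347810939 27.236661167817534
t 2.75 p [517.7 321.5 107.9] F [-0.6  0.5  0.7] w 0.5 gf 0.0
shift [ 3.2  2.5 87.9]
turn [-0.    0.01  0.02]
```

```bash
python3 -m inch '2.5 2.5 0 0 0 -0.1;0 0 14 0 0 0;0 0 14 0 0 0;0 0 14 0 0 0;0 0 14 0 0 0;0 0 12 0 0 0;0 0 10 0 0 0;0 0 6 0 0 0;0 0 3 0 0 0;0 0 0 0 0 0' 0.5 60
python3 -m inch '0 0 0 0 0 0;0 0 0 0 0 0;0 0 0 0 0 0;0 0 0 0 0 0;0 0 0 0 0 0;0 0 0 0 0 0;0 0 0 0 0 0;0 0 0 0 0 0;0 0 0 0 0 0;0 0 0 0 0 0' 0 90
```

```text
time_s: 3.58
eef_pos: [514.1, 322.4, 20.1]
ee_rot: [-0.0, -0.24, 0.971, -0.0]
force: [-0.4, -0.1, -0.5]
grip_width: 0.499
grip_force: 0.0
time_s: 4.42
eef_pos: [514.7, 322.6, 21.3]
ee_rot: [0.001, -0.24, 0.971, 0.0]
force: [-1.8, -0.2, 6.0]
grip_width: 0.119
grip_force: 90.1
```

```bash
python3 -m inch '0 0 -5 0 0 0;0 0 -10 0 0 0;0 0 -20 0 0 0;0 0 -25 0 0 0;0 0 -25 0 0 0;0 0 -25 0 0 0;0 0 -25 0 0 0;0 0 -25 0 0 0;0 0 -20 0 0 0;0 0 -10 0 0 0'
python3 -m inch '0 0 0 0 0 0.5;0 0 0 0 0 1;0 0 0 0 0 1;0 0 0 0 0 1;0 0 0 0 0 1;0 0 0 0 0 0.13;0 0 0 0 0 0;0 0 0 0 0 0;0 0 0 0 0 0;0 0 0 0 0 0'
python3 -c "
from h import *
togo((600,-20,225),180)"
```

```text
time_s: 5.25
eef_pos: [514.6, 322.7, 213.7]
ee_rot: [0.002, -0.24, 0.971, 0.0]
force: [-1.0, 0.1, -2.1]
grip_width: 0.114
grip_force: 89.0
time_s: 6.08
eef_pos: [514.1, 322.4, 210.2]
ee_rot: [-0.0, -0.001, 1.0, -0.0]
force: [-0.0, 0.0, -2.4]
grip_width: 0.115
grip_force: 88.9
t 6.08 p [514.1 322.4 210.2] F [-0.   0.  -2.4] w 0.115 gf 88.9
shift [ -85.3 -342.6  -14.8]
turn [-0.   -0.    0.02]
```

```bash
python3 -m inch '-4 -15 -1 0 0 0;-9 -35 -2 0 0 0;-9 -38 -2 0 0 0;-9 -38 -2 0 0 0;-9 -38 -2 0 0 0;-9 -38 -2 0 0 0;-9 -38 -2 0 0 0;-9 -38 -2 0 0 0;-9 -35 0 0 0 0;-9 -28 0 0 0 0'
python3 -m inch '0 0 0 0 0 0;0 0 0 0 0 0;0 0 0 0 0 0;0 0 0 0 0 0;0 0 0 0 0 0;0 0 0 0 0 0;0 0 0 0 0 0;0 0 0 0 0 0;0 0 0 0 0 0;0 0 0 0 0 0'
python3 -c "
from h import *
togo((600,-20,225),180);snap('wrist','w3')"
```

```text
time_s: 6.92
eef_pos: [599.4, -21.3, 225.5]
ee_rot: [0.0, 0.0, 1.0, -0.0]
force: [0.8, -0.5, -3.8]
grip_width: 0.116
grip_force: 88.9
time_s: 7.75
eef_pos: [599.2, -18.4, 225.3]
ee_rot: [-0.0, -0.0, 1.0, 0.0]
force: [0.7, 0.4, -2.1]
grip_width: 0.114
grip_force: 89.0
t 7.75 p [599.2 -18.4 225.3] F [ 0.7  0.4 -2.1] w 0.114 gf 89.0
shift [-0.8 -1.6  0.3]
turn [ 0. -0.  0.]
```

View pics/w3.png

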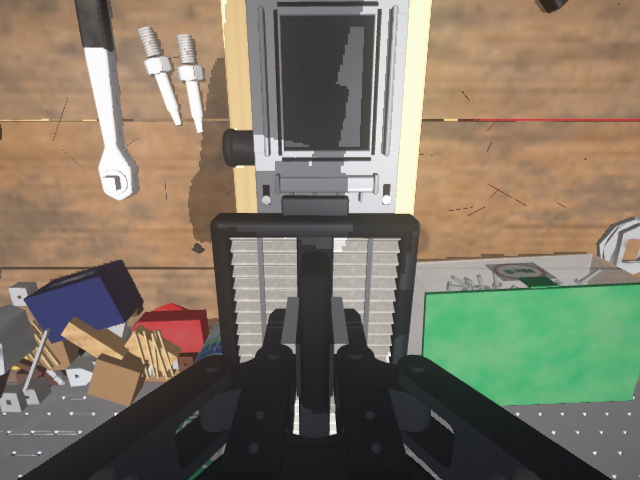

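In the view the lip bar sits at rows 175-193, columns 277-378. The guides are at columns ~265 and ~388, and the board edges at ~222-248 on the left and ~411-432 on the right. The cassette heel is at (315,205), and the cassette hangs straight. I'll measure the lip and board numerically.

```bash
python3 - <<'E'
from h import *
c=load('w3');im=c['image'];g=cv2.cvtColor(im,cv2.COLOR_RGB2GRAY).astype(int)
print('rows150-200 col 290-320',g[150:200,290:320].mean(1).round().astype(int).tolist())
print('               340-365',g[150:200,340:365].mean(1).round().astype(int).tolist())
print('cols 240-420 row 181-186',g[181:187,250:410].mean(0).round().astype(int).tolist())
print('cols row 60-64',g[60:65,235:425].mean(0).round().astype(int).tolist())
hsv=cv2.cvtColor(im,cv2.COLOR_RGB2HSV)
m=((hsv[...,0]>18)&(hsv[...,0]<36)&(hsv[...,2]>90)&(hsv[...,1]>40)).astype(np.uint8)
L=[];Rr=[]
for r in range(10,200,3):
    x=np.nonzero(m[r,200:450])[0]+200; x2=x[x>395]
    if len(x2)>4: Rr.append(onz(c,(x2.max()+.5,r),12)[:2])
    x1=x[x<262]
    if len(x1)>2: L.append(onz(c,(x1.min()-.5,r),12)[:2])
for n,a in (('R',Rr),('L',L)):
    a=np.array(a);k=np.polyfit(a[:,0],a[:,1],1);res=a[:,1]-np.polyval(k,a[:,0]);ok=abs(res)<3;k=np.polyfit(a[ok,0],a[ok,1],1);print(n,'yaw',np.degrees(np.arctan(k[0])).round(2),'y at x=495',np.polyval(k,495).round(1),ok.sum(),len(a))
E
```

```text
rows150-200 col 290-320 [102, 178, 207, 206, 201, 200, 193, 127, 64, 64, 72, 107, 145, 145, 145, 144, 136, 135, 135, 135, 135, 135, 135, 135, 135, 135, 128, 103, 126, 139, 138, 137, 137, 136, 136, 135, 135, 134, 137, 135, 130, 120, 110, 126, 120, 84, 47, 49, 61, 82]
               340-365 [121, 186, 209, 210, 215, 215, 206, 113, 74, 75, 103, 182, 214, 214, 214, 217, 224, 224, 224, 224, 224, 224, 222, 206, 199, 135, 126, 146, 190, 205, 203, 202, 201, 200, 199, 198, 197, 199, 209, 213, 208, 168, 159, 193, 189, 178, 156, 152, 156, 160]
cols 240-420 row 181-186 [210, 210, 210, 210, 210, 203, 129, 137, 136, 136, 136, 135, 125, 108, 108, 108, 108, 108, 110, 121, 135, 136, 136, 136, 133, 117, 125, 128, 118, 93, 122, 138, 138, 137, 137, 137, 137, 137, 137, 137, 136, 137, 136, 136, 136, 137, 136, 136, 136, 136, 136, 136, 136, 136, 136, 135, 136, 136, 136, 136, 136, 136, 136, 135, 136, 135, 135, 136, 135, 135, 136, 136, 135, 136, 136, 135, 135, 136, 136, 136, 136, 136, 136, 136, 136, 136, 136, 136, 136, 135, 136, 136, 137, 137, 137, 137, 137, 153, 228, 228, 228, 228, 228, 228, 228, 229, 228, 2
[... 628 characters left out ...]
57, 56, 55, 55, 57, 55, 56, 55, 56, 56, 56, 56, 55, 56, 56, 56, 57, 57, 56, 55, 57, 56, 56, 57, 58, 58, 58, 59, 61, 62, 70, 108, 109, 109, 109, 110, 109, 110, 110, 110, 110, 111, 111, 111, 112, 112, 112, 112, 112, 113, 108, 68, 68, 69, 69, 70, 71, 71, 72, 73, 97, 186, 225, 132, 79, 79, 101, 193, 228, 227, 227, 227, 227, 222, 138, 122, 88, 96, 143, 186, 218, 198, 188, 198, 226, 226, 226, 226, 226, 226, 225, 225, 224, 214, 249, 249, 249, 249, 249, 250, 250, 250, 250, 250, 250, 250, 249, 249, 249, 249, 249, 248, 248]
R yaw 4.97 y at x=495 88.2 1 1
L yaw 0.8 y at x=495 -95.5 51 52<stdin>:16: RankWarning: Polyfit may be poorly conditioned
<stdin>:16: RankWarning: Polyfit may be poorly conditioned
```

```bash
python3 - <<'E'
from h import *
c=load('w3');im=c['image'];g=cv2.cvtColor(im,cv2.COLOR_RGB2GRAY).astype(int)
print('lip',[onz(c,q,61).round(1)[:2].tolist() for q in [(279.5,184),(374,184),(305,177.5),(352,176.5),(285,177.5),(369,176)]])
for r in (62,183):
    row=g[r-2:r+3].mean(0)
    print(r,'frame',[onz(c,q,50).round(1)[:2].tolist() for q in ([(248.8,62),(405.3,62)] if r==62 else [(255.8,183),(396.5,183)])])
Rr=[]
for r in range(5,205,4):
    x=np.arange(400,450);d=np.diff(g[r,400:451]); 
    i=np.argmin(d); Rr.append(onz(c,(400+i+.5,r),12)[:2])
a=np.array(Rr);k=np.polyfit(a[:,0],a[:,1],1)
for _ in range(3):
    ok=abs(a[:,1]-np.polyval(k,a[:,0]))<3;k=np.polyfit(a[ok,0],a[ok,1],1)
print('R',np.degrees(np.arctan(k[0])),np.polyval(k,495),ok.sum(),len(a))
# inner opening walls rows & heel frame of held cassette
print('sense z',pose()[0])
E
```

```text
lip [[568.4, -47.0], [568.4, 32.8], [563.0, -25.5], [562.1, 14.0], [562.9, -42.2], [561.7, 28.2]]
62 frame [[473.8, -69.3], [473.8, 54.2]]
183 frame [[569.5, -68.8], [569.5, 54.2]]
R 0.2798969268117456 81.31856611933132 50 50
sense z [599.22682852 -18.51918361 225.30886922]
```

```bash
python3 - <<'E'
from h import *
c=load('w3');im=c['image'];g=cv2.cvtColor(im,cv2.COLOR_RGB2GRAY).astype(int)
for col in (240,260,280,360,380,395):print(col,g[204:245,col].tolist())
for r in (225,235,250,270): print(r,'L',g[r,205:236].tolist(),'R',g[r,396:425].tolist())
print('tab',g[200,270:360].tolist())
print('rib row 262',g[262,285:350].tolist())
E
```

```text
240 [210, 210, 211, 210, 210, 211, 210, 211, 195, 48, 47, 46, 47, 47, 46, 47, 49, 54, 56, 63, 71, 78, 79, 77, 76, 71, 71, 67, 53, 52, 52, 50, 50, 113, 211, 159, 150, 184, 168, 167, 168]
260 [134, 134, 133, 135, 135, 134, 134, 133, 123, 58, 48, 47, 47, 47, 48, 47, 46, 52, 57, 63, 70, 80, 83, 79, 76, 73, 72, 70, 67, 66, 64, 57, 53, 84, 130, 131, 129, 132, 130, 129, 131]
280 [131, 129, 130, 130, 131, 129, 131, 133, 123, 58, 44, 46, 46, 44, 46, 47, 48, 52, 55, 61, 69, 79, 84, 80, 76, 75, 72, 71, 68, 65, 63, 58, 49, 110, 206, 169, 149, 174, 168, 164, 167]
360 [219, 219, 219, 219, 218, 219, 218, 218, 203, 96, 59, 59, 56, 58, 57, 57, 56, 58, 58, 59, 61, 64, 65, 63, 63, 62, 62, 61, 61, 60, 59, 59, 59, 92, 174, 188, 151, 166, 180, 172, 176]
380 [221, 221, 220, 219, 219, 220, 219, 218, 206, 96, 63, 63, 64, 64, 64, 63, 61, 63, 64, 65, 67, 68, 68, 68, 67, 66, 65, 65, 64, 65, 62, 62, 60, 77, 142, 187, 149, 165, 181, 171, 173]
395 [218, 227, 220, 223, 242, 240, 228, 235, 247, 211, 65, 65, 65, 65, 63, 63, 65, 64, 65, 66, 68, 66, 69, 68, 68, 68, 66, 67, 65, 65, 65, 64, 61, 78, 140, 187, 150, 165, 17
[... 1090 characters left out ...]
35, 134, 134, 134, 133, 134, 133, 133, 127, 82, 67, 92, 94, 95, 98, 96, 95, 97, 96, 95, 96, 96, 98, 96, 96, 97, 97, 96, 97, 96, 98, 99, 98, 97, 96, 98, 99, 97, 98, 99, 99, 99, 98, 99, 98, 99, 100, 101, 100, 99, 101, 101, 101, 102, 103, 103, 102, 103, 103, 104, 103, 104, 102, 104, 104, 104, 106, 106, 106, 105, 105, 106, 107, 107, 107, 94, 89, 178, 219, 220, 220, 220, 221, 220, 221, 216, 153, 121]
rib row 262 [174, 172, 170, 172, 172, 175, 176, 177, 174, 171, 171, 160, 47, 52, 56, 54, 46, 45, 47, 45, 47, 47, 47, 46, 45, 46, 45, 47, 46, 45, 45, 44, 45, 48, 44, 46, 48, 46, 48, 49, 46, 45, 45, 47, 52, 54, 52, 69, 141, 174, 173, 174, 179, 181, 177, 178, 178, 179, 180, 178, 176, 178, 177, 177, 176]
```

```bash
python3 - <<'E'
from h import *
c=load('w3')
for q,z in [((314.9,235),220),((315,204),207),((240,212.8),204),((380,213.2),204),((240,227),220),((211,235),218),((418.5,235),218),((316,262),245)]: print(q,z,onz(c,q,z).round(1))
Rm=cv2.Rodrigues(c['rvec'])[0];print(Rm.round(3))
E
```

```text
(314.9, 235) 220 [562.4 -17.5 220. ]
(315, 204) 207 [551.9 -17.4 207. ]
(240, 212.8) 204 [556.8 -52.1 204. ]
(380, 213.2) 204 [557.   12.6 204. ]
(240, 227) 220 [558.8 -49.2 220. ]
(211, 235) 218 [563.  -62.4 218. ]
(418.5, 235) 218 [563.1  27.2 218. ]
(316, 262) 245 [564.6 -17.2 245. ]
[[ 0.     1.     0.001]
 [ 0.946 -0.     0.323]
 [ 0.323  0.001 -0.946]]
```

The cassette is square in the hand. Its y offset is +1 mm from the TCP, and its rib is about 2.7 mm towards +x. The same camera puts the lip edge at x≈562.5, y≈-7, yaw ≈0.6°. So TCP y should be about -8 and the stop should be near x≈570.5. I'll move back and tilt to 16°.

```bash
cat >> h.py <<'E'
OFF=np.array([-22.5,-1.,21.])   # TCP in cassette frame
def tipgo(x,z,tilt,y=-7.,yaw=0.6):
    p,q,s=pose()
    C=q*R.from_euler('z',180,degrees=True)*R.from_matrix(np.diag([1,-1,-1.]))
    C=R.from_matrix(q.as_matrix()@np.diag([-1,1,-1.]))
    tip=p+C.apply(np.array([79,0,0])-OFF); heel=p+C.apply(np.array([-73,0,0])-OFF)
    print('tip',tip.round(1),'heel',heel.round(1),'euler zy',C.as_euler('ZYX',degrees=True).round(2))
    Cd=R.from_euler('ZY',[yaw,tilt],degrees=True)
    togo(np.array([x,y,z])+Cd.apply(OFF-np.array([79,0,0])),180+yaw,tilt)
    print('moment',np.round(s['wrist_torque'],2))
E
python3 -m inch '7 1 0 0 0 -0.1;15 1 2 0 0 0;15 1 2 0 0 0;15 1 2 0 0 0;15 1 2 0 0 0;15 1 2 0 0 0;15 1 2 0 0 0;15 1 2 0 0 0;15 1 2 0 0 0;10 1 2 0 0 0'
python3 -m inch '0 0 0 0 0.4 0;0 0 0 0 0.6 0;0 0 0 0 0.67 0;0 0 0 0 0.6 0;0 0 0 0 0.4 0;0 0 0 0 0 0;0 0 0 0 0 0;0 0 0 0 0 0;0 0 0 0 0 0;0 0 0 0 0 0'
python3 -c "
from h import *
tipgo(553,80,16)"
```

```text
time_s: 8.63
eef_pos: [460.5, -9.7, 207.3]
ee_rot: [-0.0, -0.006, 1.0, -0.0]
force: [0.8, 0.4, -1.7]
grip_width: 0.114
grip_force: 88.9
time_s: 9.47
eef_pos: [461.9, -9.9, 207.6]
ee_rot: [-0.139, -0.005, 0.99, -0.001]
force: [-0.1, -0.0, -3.1]
grip_width: 0.115
grip_force: 89.0
tip [553.7  -8.  159.5] heel [407.6  -9.5 201.3] euler zy [ 6.100e-01  1.596e+01 -1.000e-02]
t 9.47 p [461.9  -9.9 207.6] F [-0.1 -0.  -3.1] w 0.115 gf 89.0
shift [-21.2   1.   76.6]
turn [-0.    0.01  0.  ]
moment [ 0.01 -0.2   0.01]
```

```bash
python3 -m inch '-1.5 0.5 5 0 0 0;-2.5 0.5 10 0 0 0;-3 0 11 0 0 0;-3 0 11 0 0 0;-3 0 11 0 0 0;-3 0 11 0 0 0;-3 0 11 0 0 0;-3 0 11 0 0 0;-2 0 7 0 0 0;-1 0 4 0 0 0'
python3 -m inch '0 0 0 0 0 0;0 0 0 0 0 0;0 0 0 0 0 0;0 0 0 0 0 0;0 0 0 0 0 0;0 0 0 0 0 0;0 0 0 0 0 0;0 0 0 0 0 0;0 0 0 0 0 0;0 0 0 0 0 0'
python3 -c "
from h import *
tipgo(553,60,16)
a=snap('wrist','w4');b=snap('scene','s4')
A=a['image'][150:400,180:460];B=b['image'][210:350,240:440]
A=cv2.resize(A,(560,500));B=cv2.resize(B,(800,560),interpolation=cv2.INTER_CUBIC)
cv2.imwrite('pics/s4c.png',B[...,::-1])
cv2.imwrite('pics/w4c.png',A[...,::-1])"
```

```text
time_s: 10.3
eef_pos: [460.2, -8.8, 110.6]
ee_rot: [-0.14, -0.005, 0.99, -0.001]
force: [0.5, -0.2, -3.0]
grip_width: 0.118
grip_force: 89.0
time_s: 11.13
eef_pos: [460.8, -9.0, 112.0]
ee_rot: [-0.139, -0.005, 0.99, -0.001]
force: [-0.7, 0.1, -2.0]
grip_width: 0.115
grip_force: 89.0
tip [552.5  -7.   63.8] heel [406.4  -8.5 105.7] euler zy [ 0.61 16.02 -0.  ]
t 11.13 p [460.8  -9.  112. ] F [-0.7  0.1 -2. ] w 0.115 gf 89.0
shift [-1.5 -0.   3.5]
turn [-0. -0.  0.]
moment [-0.03 -0.18  0.06]
```

View pics/s4c.png

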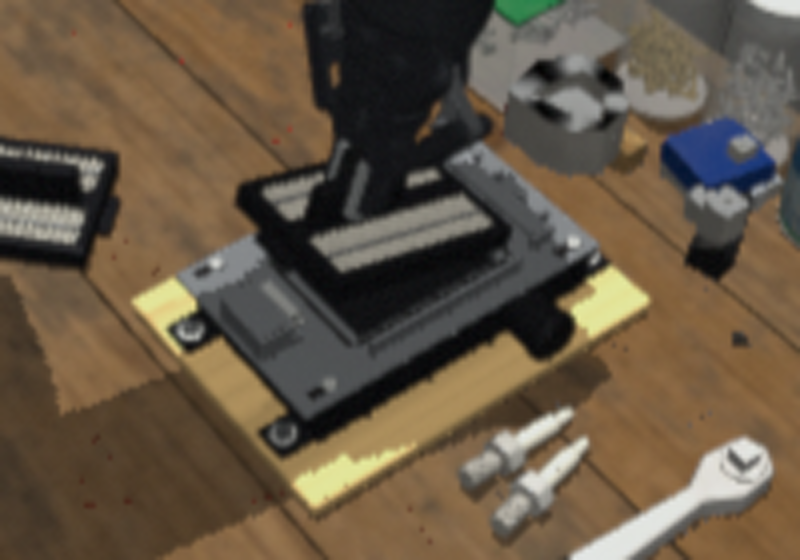

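The scene crop shows the cassette tilted heel-up over the box, aligned with it, tongue short of the lip at crop (500,200), with the plugs (520,460) and ratchet untouched. Now I lower it to feel the seat.

```bash
python3 -m inch '-1 0 2 0 0 0;-1.5 0 3 0 0 0;-1.5 0 3 0 0 0;-1 0 2 0 0 0;-0.5 0 0.6 0 0 0;0 0 0 0 0 0;0 0 0 0 0 0;0 0 0 0 0 0;0 0 0 0 0 0;0 0 0 0 0 0'
python3 -c "
from h import *
tipgo(555,50,16)"
python3 -m inch '-0.15 0 0.5 0 0 0;0 0 0 0 0 0;-0.15 0 0.5 0 0 0;0 0 0 0 0 0;0 0 0 0 0 0;0 0 0 0 0 0;0 0 0 0 0 0;0 0 0 0 0 0;0 0 0 0 0 0;0 0 0 0 0 0'
python3 -c "
from h import *
tipgo(555,50,16)"
```

```text
time_s: 12.07
eef_pos: [463.2, -8.9, 100.4]
ee_rot: [-0.139, -0.005, 0.99, -0.001]
force: [0.1, 0.9, -2.6]
grip_width: 0.114
grip_force: 89.0
tip [554.9  -7.   52.2] heel [408.8  -8.5  94.1] euler zy [ 6.100e-01  1.601e+01 -1.000e-02]
t 12.07 p [463.2  -8.9 100.4] F [ 0.1  0.9 -2.6] w 0.114 gf 89.0
shift [-0.7 -0.   2.1]
turn [-0. -0.  0.]
moment [ 0.07 -0.18  0.06]
time_s: 12.9
eef_pos: [463.1, -8.9, 99.2]
ee_rot: [-0.139, -0.005, 0.99, -0.001]
force: [-0.3, -0.1, -2.7]
grip_width: 0.121
grip_force: 89.0
tip [554.9  -7.   51. ] heel [408.8  -8.5  93. ] euler zy [ 0.61 16.02 -0.  ]
t 12.9 p [463.1  -8.9  99.2] F [-0.3 -0.1 -2.7] w 0.121 gf 89.0
shift [-0.4 -0.   1. ]
turn [-0. -0.  0.]
moment [-0.02 -0.19 -0.02]
```

```bash
python3 -m inch '-0.15 0 0.5 0 0 0;0 0 0 0 0 0;-0.15 0 0.5 0 0 0;0 0 0 0 0 0;0 0 0 0 0 0;0 0 0 0 0 0;0 0 0 0 0 0;0 0 0 0 0 0;0 0 0 0 0 0;0 0 0 0 0 0'
python3 -m inch '-0.15 0 0.5 0 0 0;0 0 0 0 0 0;-0.15 0 0.5 0 0 0;0 0 0 0 0 0;0 0 0 0 0 0;0 0 0 0 0 0;0 0 0 0 0 0;0 0 0 0 0 0;0 0 0 0 0 0;0 0 0 0 0 0'
python3 -c "
from h import *
tipgo(555,50,16)"
```

```text
time_s: 13.73
eef_pos: [463.1, -8.9, 98.2]
ee_rot: [-0.139, -0.005, 0.99, -0.001]
force: [-2.4, -1.3, 1.6]
grip_width: 0.114
grip_force: 89.3
time_s: 14.57
eef_pos: [462.9, -8.9, 97.6]
ee_rot: [-0.14, -0.005, 0.99, -0.001]
force: [-5.1, 0.5, 7.8]
grip_width: 0.12
grip_force: 90.0
tip [554.7  -7.   49.3] heel [408.6  -8.5  91.3] euler zy [ 6.200e-01  1.605e+01 -1.000e-02]
t 14.57 p [462.9  -8.9  97.6] F [-5.1  0.5  7.8] w 0.12 gf 90.0
shift [-0.1 -0.  -0.7]
turn [-0.   -0.01  0.  ]
moment [ 0.02  0.63 -0.03]
```

Contact is at tip z≈50, as expected. I'll ease off 0.7 mm and slide in.

```bash
python3 -m inch '0.2 0 -0.75 0 0 0;-0.96 0 -0.28 0 0 0;-0.96 0 -0.28 0 0 0;-0.96 0 -0.28 0 0 0;-0.96 0 -0.28 0 0 0;0 0 0 0 0 0;0 0 0 0 0 0;0 0 0 0 0 0;0 0 0 0 0 0;0 0 0 0 0 0'
python3 -c "
from h import *
tipgo(565,50,16)"
python3 -m inch '-0.96 0 -0.28 0 0 0;-0.96 0 -0.28 0 0 0;-0.96 0 -0.28 0 0 0;-0.96 0 -0.28 0 0 0;0 0 0 0 0 0;0 0 0 0 0 0;0 0 0 0 0 0;0 0 0 0 0 0;0 0 0 0 0 0;0 0 0 0 0 0'
python3 -c "
from h import *
tipgo(565,50,16)"
```

```text
time_s: 15.4
eef_pos: [467.4, -8.9, 97.9]
ee_rot: [-0.139, -0.005, 0.99, -0.001]
force: [-1.2, -0.5, 1.9]
grip_width: 0.117
grip_force: 89.6
tip [559.1  -6.9  49.8] heel [413.   -8.5  91.6] euler zy [ 0.61 15.99 -0.  ]
t 15.4 p [467.4  -8.9  97.9] F [-1.2 -0.5  1.9] w 0.117 gf 89.6
shift [-5.6 -0.1 -1.8]
turn [-0.  0.  0.]
moment [ 0.04 -0.02  0.  ]
time_s: 16.23
eef_pos: [471.4, -8.8, 97.9]
ee_rot: [-0.139, -0.005, 0.99, -0.001]
force: [-1.6, 0.4, 3.2]
grip_width: 0.111
grip_force: 89.6
tip [563.1  -6.9  49.8] heel [417.   -8.4  91.7] euler zy [ 0.61 15.99 -0.  ]
t 16.23 p [471.4  -8.8  97.9] F [-1.6  0.4  3.2] w 0.111 gf 89.6
shift [-1.7 -0.1 -0.7]
turn [-0.  0.  0.]
moment [-0.   -0.06  0.01]
```

Sliding freely with light seat contact. I'll continue in 2 mm, then 1 mm, steps towards the stop.

```bash
for i in 1; do python3 -m inch '-0.96 0 -0.3 0 0 0;-0.96 0 -0.3 0 0 0;0 0 0 0 0 0;0 0 0 0 0 0;0 0 0 0 0 0;0 0 0 0 0 0;0 0 0 0 0 0;0 0 0 0 0 0;0 0 0 0 0 0;0 0 0 0 0 0' | grep -E "force|pos"; done
python3 -m inch '-0.48 0 -0.15 0 0 0;-0.48 0 -0.15 0 0 0;-0.48 0 -0.15 0 0 0;0 0 0 0 0 0;0 0 0 0 0 0;0 0 0 0 0 0;0 0 0 0 0 0;0 0 0 0 0 0;0 0 0 0 0 0;0 0 0 0 0 0' | grep -E "force|pos"
```

```text
eef_pos: [473.2, -8.8, 98.0]
force: [-3.0, 0.7, 2.9]
grip_force: 89.6
eef_pos: [474.8, -8.8, 98.0]
force: [-2.6, -0.5, 2.5]
grip_force: 89.6
```

```bash
python3 -m inch '-0.48 0 -0.15 0 0 0;-0.48 0 -0.15 0 0 0;0 0 0 0 0 0;0 0 0 0 0 0;0 0 0 0 0 0;0 0 0 0 0 0;0 0 0 0 0 0;0 0 0 0 0 0;0 0 0 0 0 0;0 0 0 0 0 0' | grep -E "force|pos"
```

```text
eef_pos: [475.7, -8.8, 98.0]
force: [-2.1, 0.6, 2.2]
grip_force: 89.6
```

```bash
python3 -m inch '-0.48 0 -0.15 0 0 0;-0.48 0 -0.15 0 0 0;0 0 0 0 0 0;0 0 0 0 0 0;0 0 0 0 0 0;0 0 0 0 0 0;-0.48 0 -0.15 0 0 0;0 0 0 0 0 0;0 0 0 0 0 0;0 0 0 0 0 0' | grep -E "force|pos"
```

```text
eef_pos: [477.2, -8.8, 98.1]
force: [-3.4, -0.7, 2.4]
grip_force: 89.6
```

```bash
python3 -m inch '-0.48 0 -0.15 0 0 0;-0.48 0 -0.15 0 0 0;0 0 0 0 0 0;0 0 0 0 0 0;0 0 0 0 0 0;0 0 0 0 0 0;0 0 0 0 0 0;0 0 0 0 0 0;0 0 0 0 0 0;0 0 0 0 0 0' | grep -E "force|pos"
```

```text
eef_pos: [478.1, -8.7, 98.1]
force: [-5.8, 0.0, 4.2]
grip_force: 89.6
```

```bash
python3 -m inch '-0.48 0 -0.15 0 0 0;-0.3 0 -0.1 0 0 0;0 0 0 0 0 0;0 0 0 0 0 0;0 0 0 0 0 0;0 0 0 0 0 0;0 0 0 0 0 0;0 0 0 0 0 0;0 0 0 0 0 0;0 0 0 0 0 0' | grep -E "force|pos"
python3 -c "
from h import *
tipgo(570,50,16)"
```

```text
eef_pos: [478.2, -8.7, 98.2]
force: [-8.8, -0.9, 7.5]
grip_force: 89.7
tip [569.8  -6.7  49.8] heel [423.8  -8.3  92.1] euler zy [6.200e-01 1.616e+01 1.000e-02]
t 21.23 p [478.2  -8.7  98.2] F [-8.8 -0.9  7.5] w 0.117 gf 89.7
shift [-0.  -0.3  0. ]
turn [ 0.   -0.03  0.  ]
moment [-0.06  1.28 -0.04]
```

It is on the stop at tip x≈569.8, within 1 mm of the vision estimate. Next I swing down about the tip, staying lightly against the stop.

```bash
python3 -m inch '0.6 0 3.5 0 -0.333 0;0 0 0 0 0 0;0.55 0 3.5 0 -0.333 0;0 0 0 0 0 0;0 0 0 0 0 0;0 0 0 0 0 0;0 0 0 0 0 0;0 0 0 0 0 0;0 0 0 0 0 0;0 0 0 0 0 0' | grep -E "force|pos"
python3 -c "
from h import *
tipgo(570,50,12)"
```

```text
eef_pos: [475.3, -8.6, 91.6]
force: [-8.5, 0.7, 5.9]
grip_force: 89.7
tip [570.1  -6.6  49.7] heel [421.5  -8.2  81.7] euler zy [ 0.62 12.16  0.02]
t 22.07 p [475.3  -8.6  91.6] F [-8.5  0.7  5.9] w 0.116 gf 89.7
shift [ 0.2 -0.3  0. ]
turn [ 0.   -0.03  0.  ]
moment [ 0.    1.16 -0.01]
```

```bash
python3 -m inch '0.57 0 3.5 0 -0.333 0;0 0 0 0 0 0;0.57 0 3.5 0 -0.333 0;0 0 0 0 0 0;0.3 0 1.75 0 -0.167 0;0 0 0 0 0 0;0 0 0 0 0 0;0 0 0 0 0 0;0 0 0 0 0 0;0 0 0 0 0 0' | grep -E "force|pos"
python3 -c "
from h import *
tipgo(570,50,7)"
```

```text
eef_pos: [472.3, -8.6, 83.1]
force: [-8.2, 1.5, 5.7]
grip_force: 89.7
tip [570.4  -6.6  49.7] heel [419.6  -8.2  68.6] euler zy [0.62 7.15 0.02]
t 22.9 p [472.3  -8.6  83.1] F [-8.2  1.5  5.7] w 0.12 gf 89.7
shift [ 0.5 -0.4 -0. ]
turn [ 0.   -0.03  0.  ]
moment [ 0.09  1.09 -0.06]
```

```bash
python3 -m inch '0.3 0 1.75 0 -0.167 0;0 0 0 0 0 0;0.3 0 1.75 0 -0.167 0;0 0 0 0 0 0;0 0 0 0 0 0;0 0 0 0 0 0;0 0 0 0 0 0;0 0 0 0 0 0;0 0 0 0 0 0;0 0 0 0 0 0' | grep -E "force|pos"
python3 -c "
from h import *
tipgo(570,50,5)"
```

```text
eef_pos: [471.3, -8.6, 79.7]
force: [-8.4, 0.2, 3.8]
grip_force: 89.8
tip [570.5  -6.6  49.7] heel [419.2  -8.2  63.3] euler zy [0.62 5.14 0.02]
t 23.73 p [471.3  -8.6  79.7] F [-8.4  0.2  3.8] w 0.115 gf 89.8
shift [ 0.6 -0.4 -0. ]
turn [ 0.   -0.02  0.  ]
moment [ 0.02  1.03 -0.03]
```

```bash
python3 -m inch '0.3 0 1.75 0 -0.167 0;0 0 0 0 0 0;0 0 0 0 0 0;0 0 0 0 0 0;0 0 0 0 0 0;0 0 0 0 0 0;0 0 0 0 0 0;0 0 0 0 0 0;0 0 0 0 0 0;0 0 0 0 0 0' | grep -E "force|pos"
python3 -c "
from h import *
tipgo(570,50,4)"
```

```text
eef_pos: [470.9, -8.7, 78.1]
force: [-7.9, 0.0, 5.6]
grip_force: 89.9
tip [570.6  -6.6  49.8] heel [419.   -8.2  60.8] euler zy [0.62 4.13 0.02]
t 24.57 p [470.9  -8.7  78.1] F [-7.9  0.   5.6] w 0.118 gf 89.9
shift [ 0.7 -0.4  0.1]
turn [ 0.   -0.02  0.  ]
moment [ 0.08  1.12 -0.  ]
```

```bash
python3 -m inch '0.3 0 1.75 0 -0.167 0;0 0 0 0 0 0;0 0 0 0 0 0;0 0 0 0 0 0;0 0 0 0 0 0;0 0 0 0 0 0;0 0 0 0 0 0;0 0 0 0 0 0;0 0 0 0 0 0;0 0 0 0 0 0' | grep -E "force|pos"
python3 -c "
from h import *
tipgo(570,50,3)"
```

```text
eef_pos: [470.4, -8.6, 76.1]
force: [-8.7, 0.5, 2.5]
grip_force: 89.5
tip [570.6  -6.5  49.6] heel [418.8  -8.2  57.9] euler zy [0.62 3.14 0.03]
t 25.4 p [470.4  -8.6  76.1] F [-8.7  0.5  2.5] w 0.12 gf 89.5
shift [ 0.7 -0.4 -0.2]
turn [ 0.   -0.02  0.  ]
moment [ 0.01  0.88 -0.05]
```

```bash
python3 -m inch '0.15 0 0.9 0 -0.085 0;0 0 0 0 0 0;0 0 0 0 0 0;0 0 0 0 0 0;0 0 0 0 0 0;0 0 0 0 0 0;0 0 0 0 0 0;0 0 0 0 0 0;0 0 0 0 0 0;0 0 0 0 0 0' | grep -E "force|pos"
python3 -c "
from h import *
tipgo(570,50,2)"
```

```text
eef_pos: [470.3, -8.6, 75.3]
force: [-8.2, 0.4, 4.2]
grip_force: 89.9
tip [570.7  -6.5  49.7] heel [418.9  -8.2  56.7] euler zy [0.62 2.62 0.03]
t 26.23 p [470.3  -8.6  75.3] F [-8.2  0.4  4.2] w 0.114 gf 89.9
shift [ 0.9 -0.4  0.8]
turn [ 0.  -0.1  0. ]
moment [ 0.02  1.03 -0.01]
```

```bash
python3 -m inch '0.3 0 1.75 0 -0.167 0;0 0 0 0 0 0;0 0 0 0 0 0;0 0 0 0 0 0;0 0 0 0 0 0;0 0 0 0 0 0;0 0 0 0 0 0;0 0 0 0 0 0;0 0 0 0 0 0;0 0 0 0 0 0' | grep -E "force|pos"
python3 -c "
from h import *
tipgo(570,50,1)"
```

```text
eef_pos: [469.9, -8.6, 73.5]
force: [-8.4, -0.0, 3.1]
grip_force: 89.6
tip [570.7  -6.5  49.6] heel [418.8  -8.2  53.9] euler zy [0.61 1.62 0.03]
t 27.07 p [469.9  -8.6  73.5] F [-8.4 -0.   3.1] w 0.115 gf 89.6
shift [ 1.  -0.4  0.7]
turn [ 0.  -0.1  0. ]
moment [ 0.02  0.89 -0.09]
```

```bash
python3 -m inch '0.2 0 1.4 0 -0.133 0;0 0 0 0 0 0;0 0 0 0 0 0;0 0 0 0 0 0;0 0 0 0 0 0;0 0 0 0 0 0;0 0 0 0 0 0;0 0 0 0 0 0;0 0 0 0 0 0;0 0 0 0 0 0' | grep -E "force|pos"
python3 -c "
from h import *
tipgo(570,50,0)"
```

```text
eef_pos: [469.5, -8.6, 71.9]
force: [-7.4, 0.5, 1.6]
grip_force: 89.5
tip [570.7  -6.5  49.4] heel [418.7  -8.1  51.7] euler zy [0.61 0.84 0.04]
t 27.9 p [469.5  -8.6  71.9] F [-7.4  0.5  1.6] w 0.12 gf 89.5
shift [ 1.  -0.5  0.9]
turn [ 0.01 -0.14  0.  ]
moment [ 0.03  0.86 -0.05]
```

```bash
python3 -m inch '0.1 0 0.9 0 -0.1 0;0 0 0 0 0 0;0 0 0 0 0 0;0 0 0 0 0 0;0 0 0 0 0 0;0 0 0 0 0 0;0 0 0 0 0 0;0 0 0 0 0 0;0 0 0 0 0 0;0 0 0 0 0 0' | grep -E "force|pos"
python3 -c "
from h import *
tipgo(570,50,0)
b=snap('scene','s5');snap('wrist','w5')
B=cv2.resize(b['image'][210:350,240:440],(800,560),interpolation=cv2.INTER_CUBIC);cv2.imwrite('pics/s5c.png',B[...,::-1])"
```

```text
eef_pos: [469.4, -8.6, 71.2]
force: [-8.0, -0.0, 4.1]
grip_force: 89.8
tip [570.8  -6.5  49.8] heel [418.8  -8.1  50.4] euler zy [0.62 0.24 0.03]
t 28.73 p [469.4  -8.6  71.2] F [-8.  -0.   4.1] w 0.118 gf 89.8
shift [ 0.9 -0.5  0.2]
turn [ 0.01 -0.04  0.  ]
moment [ 0.08  1.08 -0.09]
```

```bash
python3 -m inch '0 0 0.6 0 -0.1 0;0 0 0 0 0 0;0 0 0 0 0 0;0 0 0 0 0 0;0 0 0 0 0 0;0 0 0 0 0 0;0 0 0 0 0 0;0 0 0 0 0 0;0 0 0 0 0 0;0 0 0 0 0 0' | grep -E "force|pos"
python3 -c "
from h import *
tipgo(570,50,0)
c=snap('wrist','w6');im=c['image'];g=cv2.cvtColor(im,cv2.COLOR_RGB2GRAY).astype(int)
print(proj(c,[[418.8,-8,56],[421.9,-8,57],[418,-8,70],[402,-8,70]]).round(0).tolist())
A=im[100:300,240:400];cv2.imwrite('pics/w6c.png',cv2.resize(A,(480,600),interpolation=cv2.INTER_CUBIC)[...,::-1])"
```

```text
eef_pos: [469.6, -8.6, 71.2]
force: [-9.8, 1.4, 12.3]
grip_force: 90.8
tip [571.2  -6.5  50.9] heel [419.2  -8.1  49.9] euler zy [ 0.62 -0.38  0.03]
t 29.67 p [469.6  -8.6  71.2] F [-9.8  1.4 12.3] w 0.117 gf 90.8
shift [ 1.  -0.5  0.2]
turn [0.   0.06 0.  ]
moment [ 0.18  1.76 -0.03]
[[315.0, 198.0], [315.0, 205.0], [315.0, 203.0], [316.0, 163.0]]
```

View pics/w6c.png

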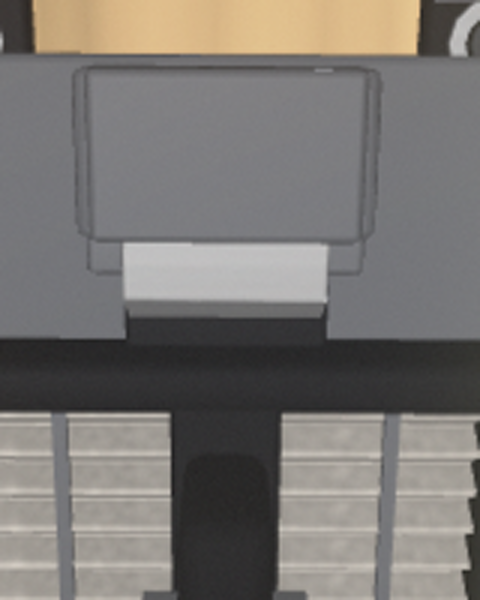

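```bash
python3 -c "
from h import *
c=load('w6')
T=421.9
for d in (0,1,2,3): print(d,proj(c,[[T-13,-8,70],[T-4.3-d,-8,67],[T-d,-8,58.5],[T-d,-8,57],[T-3,-8,56],[T+5,-8,66]])[:,1].round(1).tolist())
print('observed',180.7,200.7,206, 'tab/frame',215)
"
```

```text
0 [180.8, 200.8, 206.1, 205.3, 198.1, 222.0]
1 [180.8, 198.4, 203.9, 203.1, 198.1, 222.0]
2 [180.8, 196.0, 201.6, 200.8, 198.1, 222.0]
3 [180.8, 193.6, 199.4, 198.6, 198.1, 222.0]
observed 180.7 200.7 206 tab/frame 215
```

The projection with the catch closed (rows 180.8/200.8/206.1) matches the image (180.7/200.7/206), and the frame sits on the seat: z held at 71.2 while the force rose to 12 N. So it is seated and latched. I'll unload, open and retreat.

```bash
python3 -m inch '0.4 0 -0.5 0 0.05 0;0.3 0 -0.3 0 0.05 0;0 0 0 0 0 0;0 0 0 0 0 0;0 0 0 0 0 0;0 0 0 0 0 0;0 0 0 0 0 0;0 0 0 0 0 0;0 0 0 0 0 0;0 0 0 0 0 0' - 30
python3 -m inch '0 0 0 0 0 0;0 0 0 0 0 0;0 0 0 0 0 0;0 0 0 0 0 0;0 0 0 0 0 0;0 0 0 0 0 0;0 0 0 0 0 0;0 0 0 0 0 0;0 0 0 0 0 0;0 0 0 0 0 0' 0.45
python3 -m inch '0 0 -3 0 0 0;0 0 -6 0 0 0;0 0 -10 0 0 0;0 0 -15 0 0 0;0 0 -15 0 0 0;0 0 -15 0 0 0;0 0 -15 0 0 0;0 0 -15 0 0 0;0 0 -10 0 0 0;0 0 0 0 0 0'
```

```text
time_s: 30.55
eef_pos: [469.5, -8.8, 71.7]
ee_rot: [-0.001, -0.005, 1.0, 0.0]
force: [-3.8, 1.3, -0.7]
grip_width: 0.115
grip_force: 89.1
time_s: 31.38
eef_pos: [469.6, -8.9, 71.8]
ee_rot: [-0.001, -0.005, 1.0, -0.0]
force: [-0.1, 1.4, 0.5]
grip_width: 0.449
grip_force: 0.0
time_s: 32.22
eef_pos: [470.8, -9.1, 178.5]
ee_rot: [0.001, -0.005, 1.0, -0.001]
force: [0.4, -0.2, -0.5]
grip_width: 0.451
grip_force: 0.0
```

```bash
python3 -c "
from h import *
a=snap('wrist','w7');b=snap('scene','s7')['image'];t=snap('top','t7')['image']
c=load('w7');T=421.9
print(proj(c,[[T-13,-8,70],[T-4.3,-8,67],[T,-8,58.5],[427,-53,66],[427,37,66],[557,37,66],[557,-53,66]]).round(1).tolist())
t0=load('top0')['image'];D=cv2.absdiff(t0,t)[200:285,388:445];print('bystander diff',D.max(),(D.max(2)>40).sum())
A=cv2.resize(a['image'][100:420,180:460],(525,600),interpolation=cv2.INTER_CUBIC);
cv2.imwrite('pics/w7c.png',A[...,::-1])"
```

```text
[[315.9, 151.9], [315.7, 164.5], [315.6, 169.1], [251.1, 177.3], [380.0, 178.7], [369.0, 338.4], [258.5, 337.4]]
bystander diff 199 732
```

View pics/w7c.png

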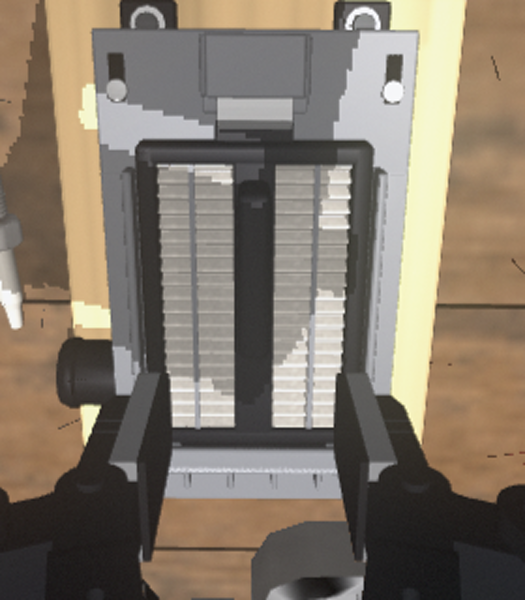

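The final view shows the cassette flat between the guides, with heel corners at crop (136,145) and (373,145) as predicted. The catch sits at its closed rows (98 and 122) over the tab, and the tongue end is under the lip. The fingers are clear above it. The change in the plug/ratchet part of the top view looks like the arm's shadow and overlap, since nothing came near them. Handing in.

```bash
python3 -c "
from h import *
print(ctrl.finish_job())"
```

```text
the job is handed in; nothing more can be done
None
```

The cassette farthest from the base is refitted: tongue under the lip and against the stop, lying flat, catch closed over the heel tab. I let go of it and handed the job in at about 32 s; the highest contact force I read was about 16 N, and nothing came near the plugs or ratchet, though I did not confirm their positions afterwards.

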